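Hold a glass jar in a ratchet clamp

TASK

The cap of the amber glass jar is stuck, so it has to be held in the orange ratchet clamp: stand the jar upright on the clamp's plywood base, centred between the fixed jaw and the black sprung pad, and let go of it. Then pump the red-barred trigger back and forth until the pad reaches the jar, presses it against the fixed jaw and is itself pushed about half-way in on its yellow pins, never all the way or the glass cracks; move the jaw only with the trigger and leave the other things on the ledge where they are. Finish while still holding the trigger pulled, jar firmly clamped: do not let go, since the pressure is lost when the trigger is released.

Things in the scene. Friction and masses are not known exactly. Their poses are not given: they have to be found in the camera images.
- jar_mid (a point): Amber glass jar with a dark steel cap, round, standing upright and loose: 85 mm high, body 56 mm in diameter over its lower 60 mm, cap 52 mm in diameter over its top 18 mm, about 0.26 kg. This point is on its axis, half-way up (42.5 mm above its underside). It starts on the ledge on the robot's left.
- seat (a point): The jar's place in the clamp: where jar_mid lies when the jar stands on the clamp's base, centred and touching the fixed jaw. Axes as clamp. The base's top is 42.5 mm below this point. The fixed jaw (orange block, flat black rubber face 56 mm wide along y, 42 mm high above the base) has its face 28 mm on the +x side. Up to 20 mm on the -x side of this point (if the pad leaves room), or 8 mm to either side, is also good: the pad slides the jar home.
- clamp: Ratchet clamp fixed to the ledge: plywood base 285 x 100 mm and 8 mm thick, orange plastic housing. Origin at ledge level on its middle line; x is the way in which the jaw travels when pumped (from the housing towards the fixed jaw), y across, z up. The housing holds the trigger, at x = -133 to -57 mm, 44 mm wide, 88 mm high at the pivot and 72 mm elsewhere. A steel rack bar sticks out behind the housing, up to 70 mm past it, 40 mm above the ledge.
- jaw (a joint): Travel of the moving jaw (orange block on a toothed steel bar) towards the fixed jaw, m: 0 fully back, 0.06 the most. Starts between 0 and 0.018. A 4 N friction brake holds it where it is left, but a pad pressed in further than about 2.5 mm pushes it back when the trigger is let go. With the jar in its seat the free pad touches it at 0.038.
- pad (a joint): How far the sprung pad is pressed back into the moving jaw, m: 0 free, 0.014 fully in; spring 1.5 N per mm. Half-way is 0.007.
- pad_face (a point): Middle of the front face of the moving jaw's black rubber pad (40 mm wide, 34 mm high, 35 mm above the ledge), which meets the jar. The pad rides on two yellow pins, 16 mm of which show in front of the orange jaw when it is free and 2 mm when it is fully in.
- trigger (a joint): Trigger angle, rad: 0 at rest (leans 0.3 rad towards the fixed jaw), 0.6 fully pulled (leans 0.3 rad away from it). A spring returns it (1.5 to 4.5 N at the bar). Pulling the bar away from the fixed jaw drives the jaw towards the fixed jaw by 0.6 of the bar's movement, through a ratchet with 6 mm teeth: the first 0 to 6 mm of jaw travel in a stroke may be slack. On the way back the jaw stays.
- trigger_bar (a point): Centre of the trigger's red cross-bar, a horizontal round bar 18 mm in diameter and 60 mm long along the clamp's y, on a stem 5 mm thick; about 128 mm above the ledge. It can be pinched from above across the clamp's x and swings on an arc of 50 mm radius about trigger_pivot. The force needed there is 0.6 x (pad force + brake), plus the trigger's spring.
- trigger_pivot (a point): The trigger's hinge point: its axis runs along the clamp's y, 80 mm above the ledge.
- tub: Closed grey wax tub with black twist cap, 96 mm in diameter, 70 mm high, loose bystander. Origin under its centre.
- brush: Green tyre brush with black bristles, 220 mm long, 40 mm high, loose bystander. Origin under its head.
- spanner: Steel spanner, 180 mm long, lying flat, loose bystander.
- polish: Blue bottle with a red cap and a white label, 60 mm in diameter, 150 mm high, loose bystander. Origin under its centre.
- tin: Tin with a yellow label, 72 mm in diameter, 90 mm high, loose bystander. Origin under its centre.
Not all that is in view belongs to the job. What is shaped like the part that bears jar_mid but green or purple is not meant.

How it is judged:
By the outcome, as a careful person would: the job done as asked, in the order asked, and still so for the second after the job is handed in, while the arm keeps its last pose, push and grip.
It also fails if it takes over 72 s, if anything falls off the work surface, if the arm or the gripper's body presses on something with over 40 N, if the wrist force passes 120 N, or if a joint passes its speed limit or range.

ROBOT

A 6-joint arm with a two-finger parallel gripper is mounted at the origin on the work surface. World frame = base frame: x ahead of the robot, y to its left, z up, the work surface at z = 0. Lengths are in mm, angles in rad, forces in N, time in s.
With the tool pointing down it reaches from about 275 to 750 mm from the base axis. Payload 10.2 kg.
Tool frame: the origin (TCP) lies at the very end of the fingers, on their centre line; the grasp point (between the pads) lies 19 mm behind it (ctrl.grip_depth is the distance from the TCP to the grasp point, in mm); z points along the fingers, x is the direction in which the jaws open and shut, and the axes are right-handed (so a half turn about z gives the same grasp; the last joint's range is limited). The gripper opens to 85 mm and grips with 20 to 120 N. Pads are 22 mm wide; open, the fingers measure 114 mm over their backs; the gripper's body (76 mm by 85 mm) begins 54 mm behind the grasp point. The pads swing forward as they close: fully open they stand 13 mm farther back than shut.
Start: joints at [1.122, 0.313, 1.498, -0, 1.331, -0.223], TCP at [117.553, 511.676, 231.294] pointing down, gripper open.
Joint ranges: [-2.94, 2.94], [-0.97, 2.17], [0.19, 2.56], [-1.23, 4.37], [0.02, 3.11], [-2.88, 2.88]. Speed limits (rad/s): [2.39, 2.39, 3.01, 3.14, 3.14, 3.14].

INTERFACE

Orientations are given as a unit quaternion [w, x, y, z].
In Python, from rig import ctrl gives the robot as it stands.
- The arm moves only by the tool play_rows, never from a script. Its argument "motion" is a list of rows, each a list of 2 entries, a list of its own where there are three numbers: the shift along the tool's x, y, z in mm, then the turn, a rotation vector about the tool's x, y, z in degrees. A call has 1 to 20 rows; each row shifts and turns the commanded pose from where the row before left it, along the tool's axes as they then stand; what a row does not reach is not made up. A row lasts 1/12 s, in which the tool goes at most 41.7 mm and 7.16 degrees, less where a joint would pass 70% of its speed; a pose out of reach is approached as far as the arm can. A call with a gripper value outside its range is refused whole. "fingers" is the finger opening in mm, from 0 to 85.4, set as the call begins (left out, the last holds). The fingers move at their own pace and stop on an object; "squeeze" is the grip in N (left out, the last holds). Time passes only in rows, so rows that do not move let the fingers close. It gives the time, the measured TCP pose, the force and the opening at its end, in the units of the state.
- ctrl.sense(): the state, without advancing time (a new reading comes with each control period).
- ctrl.capture(name): name is "scene" or "side" or "wrist"; returns the picture (384x512x3 uint8, red, green, blue); there is no depth.
- ctrl.get_calibration(name): a dict with "K" (3x3 intrinsics, pixels), "R" (3x3) and "t" (3): a world point X has camera coordinates R X + t; the wrist camera has in their place "tool_from_camera" (4x4, takes a point from camera to tool coordinates, whose origin is the TCP and whose axes are the tool frame's). Camera axes: x right, y down, z forward; pixel columns grow to the right and rows downward; lengths in mm; the calibration is good to about 2 mm. A picture is of the moment at which its call begins: read the wrist's pose just before it. get_calibration takes no time and is no camera call.
- ctrl.finish_job(): hands the job in, once; it reports no verdict.
Trained networks look in the newest picture that a camera, given by its name, has taken for a name from the list of things; names that differ only in an ending like _2 or _b are one class to them, and where a whole thing is asked for, a point or a joint stands for the part that bears it (a point fixed in the world has none). Each returns a list of dicts, best first, with "p" (0 to 1); they miss things now and then, are a little off and sometimes report something else, mostly with a low value. They report only what shows in the picture. A call takes as long as a camera call. They do not tell look-alikes from the thing itself.
- ctrl.spot_in(camera, name): "position" ([column, row] as shares, 0 to 1, of the picture: columns of its width, rows of its height, amid what is visible of it).
The state is a dict: "time_s": time; "joints": joint angles; "dq": joint speeds; "tau": joint torques, N m; "eef_pos": TCP position; "ee_rot": TCP orientation; "force": force on the tool from outside, world axes, zero at the start; "wrist_torque": the same for the moment, N m; "grip_width": opening from 0.0 (shut) to 1.0 (fully open).
Only numpy, scipy, OpenCV 4.12 (cv2) and the standard library are available. Lean on these libraries where they do the work, as an engineer would, in place of code of your own. Each camera call takes 0.05 s, during which the arm holds its last target. There are 200 camera calls.

## Working session

There is one attempt and no reset: what is moved stays moved. The work goes in short steps, Python scripts to look and compute and a tool call to move; the robot and the scene stay as the last step left them, time stands still between calls to the robot, and variables do not carry over. Pictures are saved under pics/ and viewed, about 8 in all and at most 12, crops included, and the job is handed in when it is done.

Besides the shell and the picture viewer there is one more tool, called after "Call:" as name(argument=value, ...) on one line, values as JSON. play_rows: Moves the arm, as the interface text tells. Its arguments: {"type":"object","properties":{"motion":{"type":"array"},"fingers":{"type":"number"},"squeeze":{"type":"number"}},"required":["motion"]}

```bash
mkdir -p pics; ls; cat > h.py <<'E'
import numpy as np, cv2
from rig import ctrl
from scipy.spatial.transform import Rotation as Rn
def cam(name):
    c=ctrl.get_calibration(name); K=np.array(c["K"])
    if name=="wrist":
        s=ctrl.sense(); q=s["ee_rot"]; T=np.eye(4); T[:3,:3]=Rn.from_quat([q[1],q[2],q[3],q[0]]).as_matrix(); T[:3,3]=s["eef_pos"]
        M=np.linalg.inv(T@np.array(c["tool_from_camera"])); return K,M[:3,:3],M[:3,3]
    return K,np.array(c["R"]),np.array(c["t"])
def ray(C,px):
    K,R,t=C; d=R.T@np.linalg.solve(K,[px[0],px[1],1]); return -R.T@t,d
def atz(C,px,z):
    o,d=ray(C,px); return o+d*(z-o[2])/d[2]
def proj(C,X):
    K,R,t=C; p=K@(R@np.array(X,float)+t); return p[:2]/p[2]
def tri(C1,p1,C2,p2):
    A=[];b=[]
    for C,p in((C1,p1),(C2,p2)):
        o,d=ray(C,p); d=d/np.linalg.norm(d); P=np.eye(3)-np.outer(d,d); A.append(P); b.append(P@o)
    return np.linalg.lstsq(np.vstack(A),np.hstack(b),rcond=None)[0]
def snap(name,fn=None):
    C=cam(name); im=ctrl.capture(name)
    if fn: cv2.imwrite(fn,cv2.cvtColor(im,cv2.COLOR_RGB2BGR))
    return C,im
def spot(name,thing):
    return [(round(d["p"],2),[round(d["position"][0]*512,1),round(d["position"][1]*384,1)]) for d in ctrl.spot_in(name,thing)]
E
python3 - <<'E'
from h import *
print(ctrl.sense())
ims=[]
Cs={}
for n in("scene","side","wrist"):
    Cs[n],im=snap(n); ims.append(im); print(n,"campos",(-Cs[n][1].T@Cs[n][2]).round())
    for t in("jar_mid","trigger_bar","pad_face","clamp","trigger_pivot"): print(n,t,spot(n,t)[:4])
ims=[cv2.cvtColor(i,cv2.COLOR_RGB2BGR) for i in ims]
cv2.imwrite("pics/scene.png",cv2.resize(ims[0],(800,600),interpolation=3)); cv2.imwrite("pics/side.png",cv2.resize(ims[1],(800,600),interpolation=3)); cv2.imwrite("pics/wrist.png",ims[2])
E
```

```text
pics
{'time_s': 0.0, 'joints': array([ 1.12162600e+00,  3.13471910e-01,  1.49846416e+00, -3.97689315e-05,
        1.33098589e+00, -2.23410294e-01]), 'dq': array([ 1.45091516e-03, -5.65869321e-04, -1.92323164e-04, -1.04394948e-04,
       -1.72566952e-05, -6.56069509e-04]), 'tau': array([-8.20798032e-04, -4.12276196e+01, -2.59739131e+01, -1.48974304e-04,
        4.32958695e-03,  4.04844670e-06]), 'eef_pos': array([117.42863044, 511.42649531, 230.71367137]), 'ee_rot': array([ 3.05964538e-04,  7.82252326e-01,  6.22961360e-01, -5.90358431e-04]), 'force': array([0.07956844, 0.26747444, 0.38858245]), 'wrist_torque': array([0.01022314, 0.0407876 , 0.04698452]), 'grip_width': 0.9970913263706664}
scene campos [1060. -940. 1232.]
scene jar_mid [(0.87, [270.6, 133.5]), (0.79, [264.4, 116.2]), (0.72, [238.6, 137.4]), (0.7, [285.0, 120.6])]
scene trigger_bar [(0.69, [143.0, 256.1]), (0.54, [216.9, 212.1])]
scene pad_face [(0.6, [238.8, 215.0]), (0.16, [294.4, 228.7])]
scene clamp [(0.73, [229.9, 220.0]), (0.69, [272.6, 132.2])]
scene trigger_pivot [(0.81, [232.9, 222.0]), (0.33, [222.0, 214.0])]
side campos [ 176. -812.  979.]
side jar_mid [(0.95, [175.6, 176.1]), (0.88, [197.1, 161.4]), (0.81, [186.3, 139.9]), (0.79, [164.1, 148.3])]
side trigger_bar [(0.55, [276.1, 236.1])]
side pad_face []
side clamp [(0.95, [269.6, 249.5])]
side trigger_pivot [(0.61, [272.5, 245.6]), (0.54, [194.9, 159.3])]
wrist campos [ 40. 529. 375.]
wrist jar_mid [(0.88, [193.6, 349.5])]
wrist trigger_bar []
wrist pad_face []
wrist clamp []
wrist trigger_pivot []
```

View pics/scene.png

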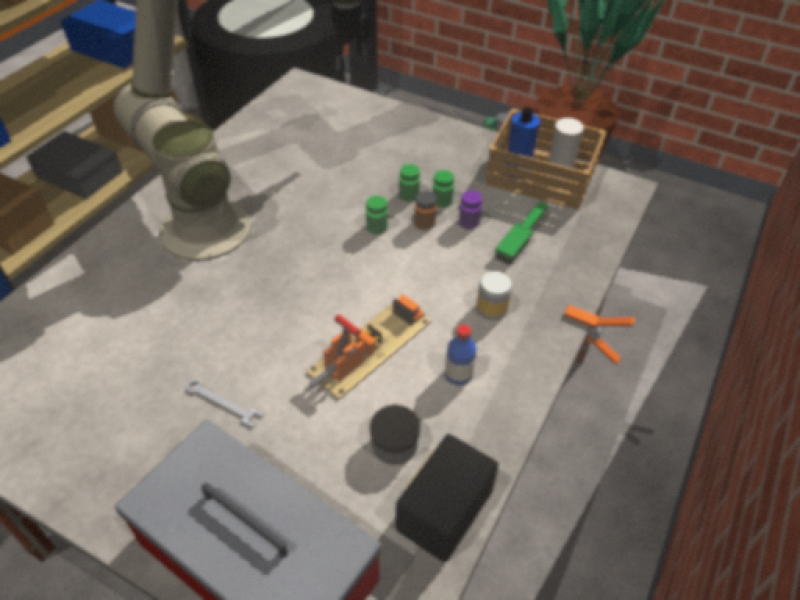

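View pics/side.png

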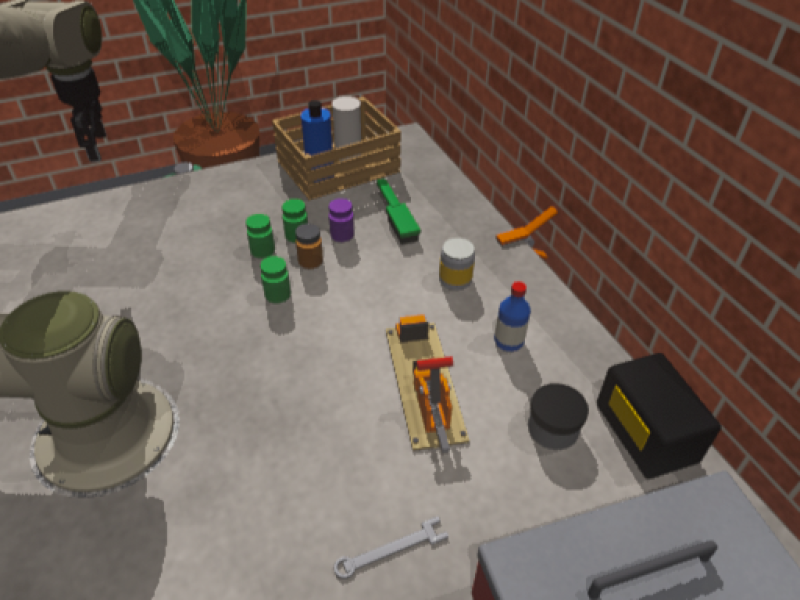

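The amber jar is at scene (425,210)/800 and side (309,246)/800. The look-alikes are green at scene (377,214), (409,182), (443,188) and purple at (470,209). The clamp's fixed jaw is at the far end, and the trigger leans towards it.

```bash
python3 - <<'E'
from h import *
S,ims=snap("scene");D,imd=snap("side")
k=512/800
for n,a,b in [("jar",(425,210),(309,246)),("g1",(377,214),(275,279)),("g2",(409,182),(260,235)),("g3",(443,188),(294,220)),("purple",(470,209),(341,220)),("bar",(346,325),(435,363)),("tin",(494,295),(457,263)),("bottlecap",(463,332),(518,288))]:
    X=tri(S,np.array(a)*k,D,np.array(b)*k); print(n,X.round(),(proj(S,X)/k-a).round(1),(proj(D,X)/k-b).round(1))
for c in [(308,375),(337,396),(430,322),(403,297)]: print("scene corner",atz(S,np.array(c)*k,8).round())
for c in [(412,447),(467,440),(434,322),(388,328)]: print("side corner",atz(D,np.array(c)*k,8).round())
c1=cv2.resize(imd[190:300,230:320],None,fx=5,fy=5,interpolation=3)[:,:,::-1]
c2=cv2.resize(ims[95:160,225:315],None,fx=4,fy=4,interpolation=3)[:,:,::-1]
c3=cv2.resize(ims[175:265,185:285],None,fx=3.4,fy=3.4,interpolation=3)[:,:,::-1]
o=np.zeros((600,800,3),np.uint8);o[:550,:450]=c1;o[:260,450:800]=c2[:,:350];o[262:262+c3.shape[0],455:455+c3.shape[1]]=c3
cv2.imwrite("pics/crop1.png",o)
E
```

```text
jar [472. 291.  43.] [ 0.1 -0.4] [0.2 0.5]
g1 [374. 221.  41.] [ 0.1 -0.4] [0.2 0.5]
g2 [385. 369.  44.] [ 0.1 -0.6] [0.3 0.7]
g3 [471. 395.  41.] [ 0.1 -0.7] [0.3 0.7]
purple [569. 351.  43.] [ 0.1 -0.4] [0.2 0.4]
bar [ 537. -184.  129.] [ 0.3 -0.7] [0.3 0.8]
tin [740. 109.  46.] [ 0.1 -0.4] [0.2 0.4]
bottlecap [752. -94. 142.] [ 0.3 -1. ] [0.4 1.1]
scene corner [ 482. -256.    8.]
scene corner [ 563. -271.    8.]
scene corner [639.  -3.   8.]
scene corner [550.  33.   8.]
side corner [ 470. -243.    8.]
side corner [ 562. -269.    8.]
side corner [636.   6.   8.]
side corner [544.  28.   8.]
```

View pics/crop1.png

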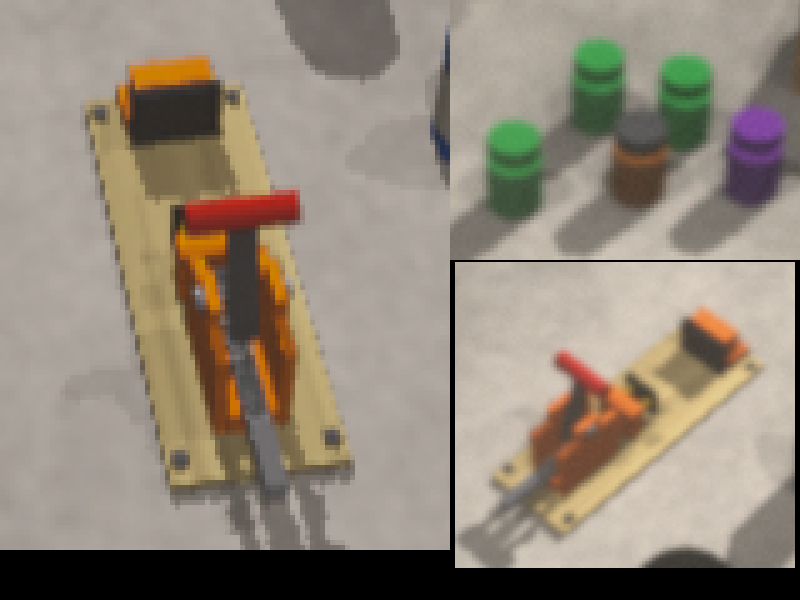

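Call:
play_rows(motion=[[[0,0,0],[0,0,7.08]],[[0,0,0],[0,0,7.08]],[[0,0,0],[0,0,7.08]],[[0,0,0],[0,0,7.08]],[[0,0,0],[0,0,7.08]],[[0,0,0],[0,0,7.08]],[[0,0,0],[0,0,7.08]],[[0,0,0],[0,0,7.08]],[[0,0,0],[0,0,7.08]],[[0,0,0],[0,0,7.08]],[[0,0,0],[0,0,7.08]],[[0,0,0],[0,0,7.08]],[[0,0,0],[0,0,7.0]],[[0,0,0],[0,0,0]]], fingers=85, squeeze=40)

```text
time_s: 2.17
eef_pos: [117.6, 511.7, 231.3]
ee_rot: [0.0, 0.991, -0.132, -0.0]
force: [-1.0, 0.1, 0.4]
grip_width: 0.996
```

Call:
play_rows(motion=[[[33,8,0],[0,0,0]],[[33,8,0],[0,0,0]],[[33,8,0],[0,0,0]],[[33,8,0],[0,0,0]],[[33,8,0],[0,0,0]],[[33,8,0],[0,0,0]],[[33,8,0],[0,0,0]],[[33,8,0],[0,0,0]],[[33,8,0],[0,0,0]],[[33,8,0],[0,0,0]],[[33,8,0],[0,0,0]],[[36,8,0],[0,0,0]],[[0,0,0],[0,0,0]],[[0,0,0],[0,0,0]]])

```text
time_s: 3.33
eef_pos: [479.5, 315.3, 230.7]
ee_rot: [0.0, 0.992, -0.129, -0.0]
force: [-0.7, 0.3, -0.4]
grip_width: 0.991
```

```bash
python3 - <<'E'
from h import *
s=ctrl.sense();print(s["time_s"],s["eef_pos"].round(1),s["ee_rot"].round(4))
W,im=snap("wrist","pics/w1.png");print(spot("wrist","jar_mid")); print(proj(W,[472,291,85]),proj(W,[472,291,42]),proj(W,s["eef_pos"]))
E
```

```text
3.3333 [479.5 315.3 230.7] [ 2.000e-04  9.916e-01 -1.292e-01 -4.000e-04]
[(0.94, [193.7, 270.5]), (0.92, [225.7, 95.5]), (0.83, [333.7, 110.4]), (0.83, [148.4, 143.6]), (0.56, [252.1, 189.2])]
[255.08520634 201.23723414] [255.23861208 187.67138287] [255.88158676 252.8503103 ]
```

View pics/w1.png

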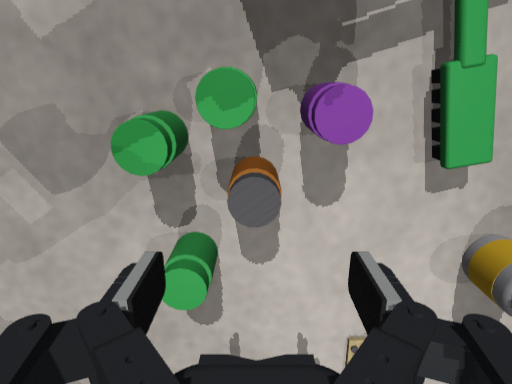

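Cap centre is at wrist (254,200), with the dark cap on amber glass. That agrees with the triangulated jar within 1 px, so I'm descending.

Call:
play_rows(motion=[[[-1.5,12.5,0],[0,0,0]],[[0,12.5,0],[0,0,0]],[[0,0,20],[0,0,0]],[[0,0,25],[0,0,0]],[[0,0,25],[0,0,0]],[[0,0,25],[0,0,0]],[[0,0,25],[0,0,0]],[[0,0,20],[0,0,0]],[[0,0,20],[0,0,0]],[[0,0,20],[0,0,0]],[[0,0,13],[0,0,0]],[[0,0,9.5],[0,0,0]],[[0,0,0],[0,0,0]],[[0,0,0],[0,0,0]]])

```text
time_s: 4.6
eef_pos: [470.3, 293.1, 29.2]
ee_rot: [-0.0, 0.992, -0.129, 0.0]
force: [-0.1, 0.1, 0.4]
grip_width: 0.995
```

Call:
play_rows(motion=[[[0,0,0],[0,0,0]],[[0,0,0],[0,0,0]],[[0,0,0],[0,0,0]],[[0,0,0],[0,0,0]],[[0,0,0],[0,0,0]],[[0,0,0],[0,0,0]],[[0,0,0],[0,0,0]],[[0,0,0],[0,0,0]],[[0,0,0],[0,0,0]],[[0,0,0],[0,0,0]],[[0,0,0],[0,0,0]],[[0,0,0],[0,0,0]]], fingers=40, squeeze=40)

```text
time_s: 5.6
eef_pos: [471.1, 292.8, 29.9]
ee_rot: [-0.0, 0.992, -0.13, 0.001]
force: [-0.6, -0.4, 6.0]
grip_width: 0.646
```

Call:
play_rows(motion=[[[0,0,-10],[0,0,0]],[[0,0,-20],[0,0,0]],[[0,0,-25],[0,0,0]],[[0,0,-25],[0,0,0]],[[0,0,-25],[0,0,0]],[[0,0,-25],[0,0,0]],[[0,0,-20],[0,0,0]],[[0,0,0],[0,0,0]],[[0,0,0],[0,0,0]]])

```text
time_s: 6.35
eef_pos: [470.5, 292.5, 179.1]
ee_rot: [-0.0, 0.992, -0.13, 0.001]
force: [0.8, -0.6, -4.6]
grip_width: 0.646
```

```bash
python3 - <<'E'
from h import *
D=cam("side");S=cam("scene")
for (x,y),z in [((135,142),8),((220,136),8),((132,88),50),((215,80),50)]: print("side",atz(D,(230+x/5,190+y/5),z).round(1))
for (x,y),z in [((684,340),8),((722,368),8),((684,318),50),((724,346),50)]: print("scene",atz(S,(185+(x-455)/3.4,175+(y-262)/3.4),z).round(1))
s=ctrl.sense();print(s["time_s"],s["eef_pos"].round(1),s["ee_rot"].round(4),s["force"],s["grip_width"])
E
```

```text
side [554.2 -15.1   8. ]
side [604.1 -31.7   8. ]
side [554.4  -9.   50. ]
side [603.  -23.2  50. ]
scene [551.1  -9.6   8. ]
scene [603.4 -23.6   8. ]
scene [554.2 -15.7  50. ]
scene [607.3 -28.8  50. ]
6.35 [470.5 292.5 179.1] [-2.000e-04  9.916e-01 -1.296e-01  5.000e-04] [ 0.79584252 -0.60673249 -4.63768544] 0.646112307323557
```

Call:
play_rows(motion=[[[6,10,0],[0,0,0]],[[12,20,0],[0,0,0]],[[12,20,0],[0,0,0]],[[12,20,0],[0,0,0]],[[12,20,0],[0,0,0]],[[12,20,0],[0,0,0]],[[12,20,0],[0,0,0]],[[12,20,0],[0,0,0]],[[12,20,0],[0,0,0]],[[12,20,0],[0,0,0]],[[12,20,0],[0,0,0]],[[12,20,0],[0,0,0]],[[12,20,0],[0,0,0]],[[12,20,0],[0,0,0]],[[12,20,0],[0,0,0]],[[11,20,0],[0,0,0]],[[6,21,0],[0,0,0]],[[0,0,0],[0,0,0]],[[0,0,0],[0,0,0]],[[0,0,0],[0,0,0]]])

```text
time_s: 8.02
eef_pos: [569.4, -76.2, 177.6]
ee_rot: [-0.0, 0.992, -0.13, -0.001]
force: [0.1, -0.4, -3.7]
grip_width: 0.643
```

```bash
python3 - <<'E'
from h import *
s=ctrl.sense();print(s["time_s"],s["eef_pos"].round(1),s["ee_rot"].round(4),s["force"],s["grip_width"])
W,im=snap("wrist")
D,imd=snap("side")
o=np.zeros((600,800,3),np.uint8);o[:384,:512]=im[:,:,::-1]
c=cv2.resize(imd[160:300,215:335],None,fx=2.4,fy=2.4,interpolation=3)[:,:,::-1];o[:c.shape[0],512:512+c.shape[1]]=c
cv2.imwrite("pics/w2.png",o)
u=np.array([.2563,.9666]);v=np.array([-.9666,.2563])
F=np.array([579,-19.6])
for y in(-28,28): print(proj(W,[*(F+y*v),50]),proj(W,[*(F+y*v),8]))
for n in("pad_face","jaw","seat","trigger_bar","clamp"): print(n,spot("wrist",n)[:2])
E
```

```text
8.0167 [569.4 -76.2 177.6] [-3.000e-04  9.915e-01 -1.297e-01 -1.200e-03] [ 0.12813401 -0.44605139 -3.69820462] 0.6434569374263301
[284.02454858 114.32432297] [280.4801909  110.59432329]
[215.89772543 114.37571227] [221.28537618 110.64030015]
pad_face [(0.72, [467.0, 148.7])]
jaw []
seat [(0.93, [248.7, 132.3])]
trigger_bar []
clamp [(0.56, [250.2, 129.8])]
```

View pics/w2.png

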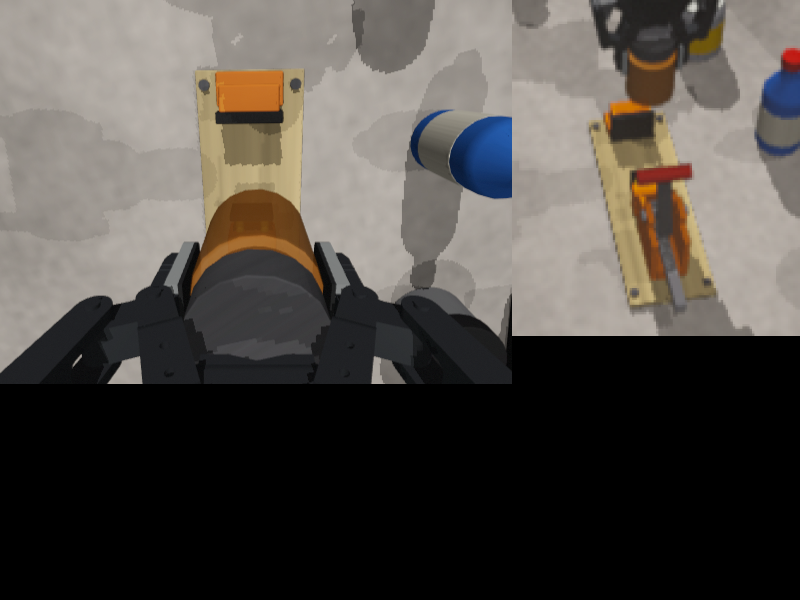

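```bash
python3 - <<'E'
from h import *
W,im=snap("wrist")
a=atz(W,(216.3,123),50);b=atz(W,(283.5,123),50);print(a,b,np.linalg.norm(a-b),"ctr",(a+b)/2)
for p in [(196,70),(303.5,69),(205,220)]: print(atz(W,p,8).round(1))
print(proj(W,[570,-55,50]))
g=im[60:135,250].astype(int);print([(60+i,*r) for i,r in enumerate(g) if i>40])
S,ims=snap("scene");D,imd=snap("side")
print(spot("side","pad_face"),spot("side","trigger_bar"),spot("scene","trigger_bar"),spot("scene","pad_face"))
E
```

```text
[550.96569762 -19.23186136  50.        ] [605.03975479 -33.57392606  50.        ] 55.94370812033466 ctr [578.00272621 -26.40289371  50.        ]
[540.9  28.1   8. ]
[636.2   3.7   8. ]
[ 503.6 -115.9    8. ]
[249.64700472 158.03461392]
[(101, np.int64(195), np.int64(111), np.int64(37)), (102, np.int64(194), np.int64(111), np.int64(38)), (103, np.int64(194), np.int64(110), np.int64(38)), (104, np.int64(194), np.int64(110), np.int64(37)), (105, np.int64(193), np.int64(109), np.int64(36)), (106, np.int64(193), np.int64(110), np.int64(36)), (107, np.int64(192), np.int64(109), np.int64(37)), (108, np.int64(192), np.int64(108), np.int64(36)), (109, np.int64(191), np.int64(107), np.int64(35)), (110, np.int64(185), np.int64(103), np.int64(34)), (111, np.int64(145), np.int64(78), np.int64(28)), (112, np.int64(71), np.int64(43), np.int64(27)), (113, np.int64(31), np.int64(32), np.int64(31)), (114, np.int64(31), np.int64(31), np.int64(30)), (115, np.int64(31), np.int64(29), np.int64(30)), (116, np.int64(31), np.int64(30), np.int64(30)), (117, np.int64(31), np.int64(31), np.int64(31)), (118, np.
[... 244 characters left out ...]
.int64(34), np.int64(31), np.int64(27)), (124, np.int64(82), np.int64(72), np.int64(51)), (125, np.int64(121), np.int64(107), np.int64(76)), (126, np.int64(133), np.int64(118), np.int64(84)), (127, np.int64(134), np.int64(119), np.int64(84)), (128, np.int64(134), np.int64(119), np.int64(84)), (129, np.int64(134), np.int64(119), np.int64(84)), (130, np.int64(134), np.int64(119), np.int64(84)), (131, np.int64(134), np.int64(119), np.int64(85)), (132, np.int64(134), np.int64(119), np.int64(84)), (133, np.int64(134), np.int64(119), np.int64(85)), (134, np.int64(134), np.int64(118), np.int64(84))]
[] [(0.67, [278.5, 234.0]), (0.6, [250.1, 351.4])] [(0.69, [219.1, 210.2])] [(0.38, [239.4, 216.1])]
```

Wrist view: the fixed jaw's rubber edge runs from (216,123) to (283,123). That gives a width of 55.9 mm (56 expected), so the seat is about (571,-54). I'm placing the jar about 8 mm short of it.

Call:
play_rows(motion=[[[-2.3,-7.3,0],[0,0,0]],[[-2,-7.3,0],[0,0,0]],[[0,0,10],[0,0,0]],[[0,0,15],[0,0,0]],[[0,0,15],[0,0,0]],[[0,0,15],[0,0,0]],[[0,0,15],[0,0,0]],[[0,0,15],[0,0,0]],[[0,0,15],[0,0,0]],[[0,0,12],[0,0,0]],[[0,0,8],[0,0,0]],[[0,0,6],[0,0,0]],[[0,0,4],[0,0,0]],[[0,0,2],[0,0,0]],[[0,0,0],[0,0,0]],[[0,0,0],[0,0,0]],[[0,0,0],[0,0,0]]])

```text
time_s: 10.13
eef_pos: [570.0, -61.3, 47.3]
ee_rot: [0.0, 0.992, -0.13, 0.001]
force: [0.2, -0.4, -3.2]
grip_width: 0.64
```

```bash
python3 - <<'E'
from h import *
s=ctrl.sense();print(s["time_s"],s["eef_pos"].round(1),s["ee_rot"].round(4),s["force"],s["grip_width"])
E
```

```text
10.1333 [570.  -61.3  47.3] [ 1.000e-04  9.916e-01 -1.296e-01  5.000e-04] [ 0.24464459 -0.44383705 -3.17691448] 0.6399895975627907
```

Call:
play_rows(motion=[[[0,0,2.5],[0,0,0]],[[0,0,2.5],[0,0,0]],[[0,0,2],[0,0,0]],[[0,0,1],[0,0,0]],[[0,0,0],[0,0,0]]])

```text
time_s: 10.55
eef_pos: [569.5, -61.2, 38.4]
ee_rot: [-0.0, 0.992, -0.13, -0.0]
force: [0.8, -0.4, -4.2]
grip_width: 0.641
```

Call:
play_rows(motion=[[[0,0,0.8],[0,0,0]],[[0,0,0.7],[0,0,0]],[[0,0,0],[0,0,0]]])

```text
time_s: 10.8
eef_pos: [569.7, -61.3, 38.0]
ee_rot: [0.0, 0.992, -0.13, 0.0]
force: [-2.9, 0.3, 4.1]
grip_width: 0.644
```

Contact with the base. Next I release and rise.

Call:
play_rows(motion=[[[0,0,0],[0,0,0]],[[0,0,0],[0,0,0]],[[0,0,0],[0,0,0]],[[0,0,0],[0,0,0]],[[0,0,0],[0,0,0]],[[0,0,0],[0,0,0]],[[0,0,0],[0,0,0]],[[0,0,0],[0,0,0]],[[0,0,0],[0,0,0]]], fingers=85)

```text
time_s: 11.55
eef_pos: [569.7, -61.2, 37.3]
ee_rot: [0.0, 0.992, -0.13, -0.0]
force: [-0.0, 0.3, -0.3]
grip_width: 0.994
```

Call:
play_rows(motion=[[[0,0,-5],[0,0,0]],[[0,0,-10],[0,0,0]],[[0,0,-20],[0,0,0]],[[0,0,-25],[0,0,0]],[[0,0,-30],[0,0,0]],[[0,0,-30],[0,0,0]],[[0,0,-30],[0,0,0]],[[0,0,-30],[0,0,0]],[[0,0,-20],[0,0,0]],[[0,0,0],[0,0,0]],[[0,0,0],[0,0,0]]])

```text
time_s: 12.47
eef_pos: [569.8, -61.2, 238.8]
ee_rot: [0.0, 0.992, -0.13, 0.001]
force: [-1.1, 0.3, -1.0]
grip_width: 0.999
```

```bash
python3 - <<'E'
from h import *
s=ctrl.sense();print(s["time_s"],s["eef_pos"].round(1),s["ee_rot"].round(4),s["force"],s["grip_width"])
W,im=snap("wrist"); D,imd=snap("side"); S,ims=snap("scene")
o=np.zeros((600,800,3),np.uint8);o[:384,:512]=im[:,:,::-1]
c=cv2.resize(imd[180:300,230:320],None,fx=3.2,fy=3.2,interpolation=3)[:,:,::-1];o[:c.shape[0],512:512+c.shape[1]]=c
c=cv2.resize(ims[185:255,190:290],None,fx=3,fy=3,interpolation=3)[:,:,::-1];o[388:388+c.shape[0],:c.shape[1]]=c
cv2.imwrite("pics/w3.png",o)
u=np.array([.2563,.9666]);v=np.array([-.9666,.2563])
print("seat cap px",proj(W,[570.9,-54,93]),"8back",proj(W,[569,-61.5,93]))
for n in("scene","side","wrist"): print(n,spot(n,"trigger_bar"),spot(n,"pad_face"),spot(n,"jar_mid"))
E
```

```text
12.4667 [569.8 -61.2 238.8] [ 2.000e-04  9.916e-01 -1.296e-01  1.300e-03] [-1.13369394  0.27215829 -1.02049748] 0.9987104685314644
seat cap px [254.681417   167.94433776] 8back [254.79237603 176.0246023 ]
scene [(0.64, [220.3, 213.3])] [(0.49, [236.5, 214.0]), (0.42, [145.4, 259.8])] [(0.87, [283.9, 120.0]), (0.71, [249.6, 202.9]), (0.68, [297.2, 131.4]), (0.66, [269.1, 115.5])]
side [(0.7, [326.3, 204.9]), (0.57, [277.8, 234.5]), (0.31, [274.3, 257.6])] [] [(0.85, [189.8, 139.1]), (0.79, [216.7, 139.8]), (0.75, [267.1, 217.3]), (0.7, [163.9, 150.3]), (0.68, [175.3, 177.6]), (0.18, [294.4, 171.4])]
wrist [(0.92, [253.4, 311.8])] [(0.62, [250.4, 208.1])] [(0.94, [256.6, 169.2])]
```

View pics/w3.png

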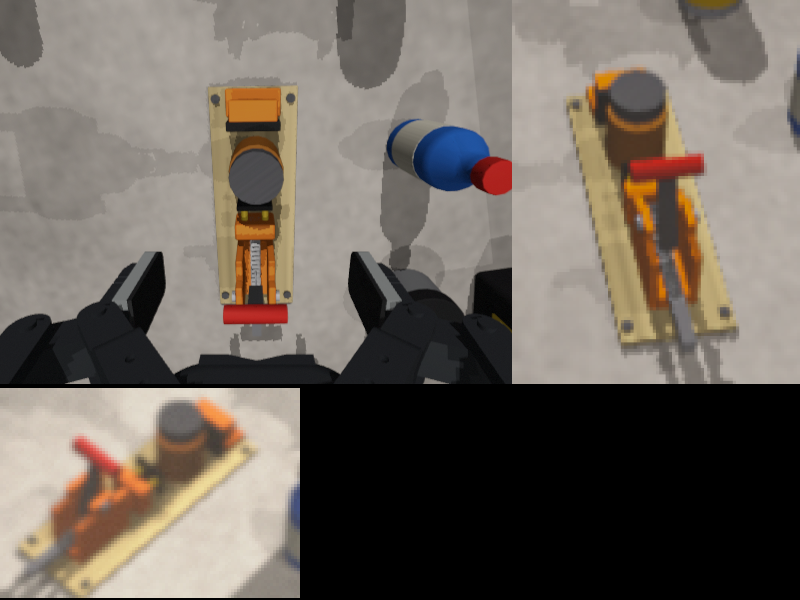

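The jar stands on the base with its cap at wrist (256,177), as planned. The pad and yellow pins are free behind it at about (256,205–222), and the bar is at (255,314).

Call:
play_rows(motion=[[[0,0,0],[0,0,-7]],[[0,0,0],[0,0,-7]],[[0,0,0],[0,0,-7]],[[0,0,0],[0,0,-7]],[[0,0,0],[0,0,-7]],[[0,0,0],[0,0,-7]],[[0,0,0],[0,0,-7]],[[0,0,0],[0,0,-7]],[[0,0,0],[0,0,-7]],[[0,0,0],[0,0,-7]],[[0,0,0],[0,0,-7]],[[0,0,0],[0,0,-7]],[[0,0,0],[0,0,-6]],[[-30,0,0],[0,0,0]],[[-30,0,0],[0,0,0]],[[-30,0,0],[0,0,0]],[[-30,0,0],[0,0,0]],[[0,0,0],[0,0,0]],[[0,0,0],[0,0,0]]], fingers=60)

```text
time_s: 14.65
eef_pos: [538.5, -178.2, 237.2]
ee_rot: [-0.0, 0.794, 0.609, 0.0]
force: [-0.0, 0.7, 0.1]
grip_width: 0.701
```

```bash
python3 - <<'E'
from h import *
s=ctrl.sense();print(s["time_s"],s["eef_pos"].round(1),s["ee_rot"].round(4),s["force"],s["grip_width"])
W,im=snap("wrist","pics/w4.png"); D,imd=snap("side")
hs=cv2.cvtColor(im,cv2.COLOR_RGB2HSV)
m=((hs[...,0]<6)|(hs[...,0]>174))&(hs[...,1]>150)&(hs[...,2]>80)
n,l,st,ce=cv2.connectedComponentsWithStats(m.astype(np.uint8))
for i in range(1,n):
    if st[i,4]>80: print(st[i],ce[i],atz(W,ce[i],128).round(1))
print(spot("wrist","trigger_bar"),spot("wrist","pad_face"),spot("wrist","jar_mid"))
E
```

```text
14.65 [ 538.5 -178.2  237.2] [-1.000e-04  7.935e-01  6.085e-01  0.000e+00] [-0.04618291  0.67026512  0.08215749] 0.7010496297379726
[ 240  152   22   73 1471] [251.1264446  187.25016995] [ 537.4 -182.5  128. ]
[   0  214   47  155 3707] [ 15.26058808 301.6762881 ] [ 588.1 -424.   128. ]
[387 370  26  14 243] [399.02880658 378.12345679] [773.9 -90.6 128. ]
[(0.66, [247.0, 176.6])] [(0.87, [317.7, 158.4])] [(0.75, [373.1, 167.3]), (0.53, [282.5, 148.1])]
```

View pics/w4.png

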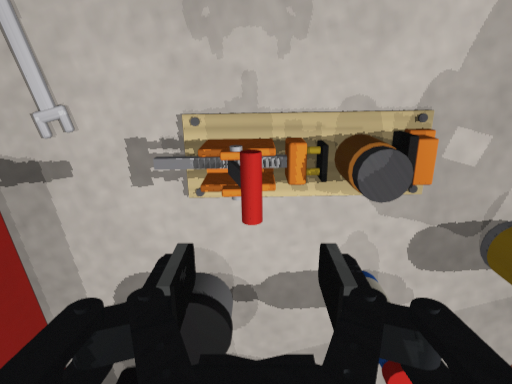

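The pad's front edge is at col 328, the jar to its right and the bar at (251,187), all aligned with the tool x axis. I'm descending onto the bar and pinching it.

Call:
play_rows(motion=[[[-4.4,0,10],[0,0,0]],[[0,0,15],[0,0,0]],[[0,0,20],[0,0,0]],[[0,0,20],[0,0,0]],[[0,0,20],[0,0,0]],[[0,0,15],[0,0,0]],[[0,0,13],[0,0,0]],[[0,0,8],[0,0,0]],[[0,0,4],[0,0,0]],[[0,0,0],[0,0,0]],[[0,0,0],[0,0,0]]])

```text
time_s: 15.82
eef_pos: [537.9, -181.5, 112.7]
ee_rot: [0.0, 0.793, 0.61, 0.0]
force: [0.5, -1.8, 0.7]
grip_width: 0.703
```

Call:
play_rows(motion=[[[0,0,0],[0,0,0]],[[0,0,0],[0,0,0]],[[0,0,0],[0,0,0]],[[0,0,0],[0,0,0]],[[0,0,0],[0,0,0]],[[0,0,0],[0,0,0]],[[0,0,0],[0,0,0]],[[0,0,0],[0,0,0]],[[0,0,0],[0,0,0]],[[0,0,0],[0,0,0]]], fingers=5, squeeze=30)

```text
time_s: 16.65
eef_pos: [537.7, -182.4, 113.0]
ee_rot: [0.001, 0.793, 0.61, -0.0]
force: [-2.1, -4.0, 3.2]
grip_width: 0.199
```

```bash
cat >> h.py <<'E'
def look(fn=None):
    s=ctrl.sense();print(s["time_s"],s["eef_pos"].round(1),s["force"].round(1),round(s["grip_width"],3))
    W,im=snap("wrist")
    if fn: cv2.imwrite(fn,im[:,:,::-1])
    return W,im
E
python3 - <<'E'
from h import *
W,im=look("pics/w5.png")
u=np.array([.2563,.9666])
print(proj(W,[570.9,-54,52]),proj(W,[*(np.array([570.9,-54])-28*u),52]))
E
```

```text
16.65 [ 537.7 -182.4  113. ] [-2.1 -4.   3.2] 0.199
[452.17185045 207.32082337] [410.95094666 207.32712542]
```

View pics/w5.png

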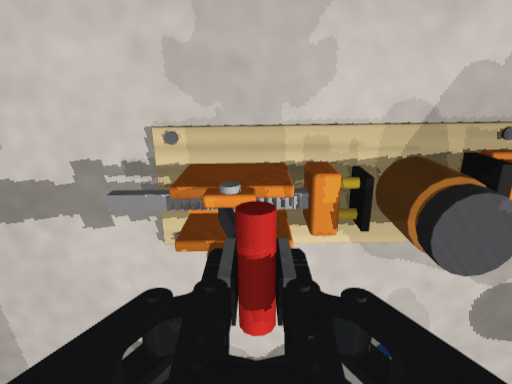

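The bar is pinched (17 mm) and the pad and pins are free. From the pad at col 372, the jaw is at about 11 mm. First stroke, following the arc:

Call:
play_rows(motion=[[[-4.85,0,-1.2],[0,0,0]],[[-4.95,0,-0.75],[0,0,0]],[[-5,0,-0.25],[0,0,0]],[[-5,0,0.25],[0,0,0]],[[-4.95,0,0.75],[0,0,0]],[[-3.9,0,0.95],[0,0,0]],[[0,0,0],[0,0,0]],[[0,0,0],[0,0,0]]])

```text
time_s: 17.37
eef_pos: [531.3, -208.1, 113.9]
ee_rot: [0.0, 0.793, 0.61, 0.002]
force: [1.6, 7.7, 8.9]
grip_width: 0.193
```

```bash
python3 - <<'E'
from h import *
W,im=look("pics/w6.png")
r=im[185:235:10].astype(int)
hs=cv2.cvtColor(im,cv2.COLOR_RGB2HSV)
for row in range(175,236,10):
    h=hs[row,290:470]; 
    lab="".join("O" if (5<=p[0]<=17 and p[1]>170 and p[2]>120) else "Y" if (22<=p[0]<=32 and p[1]>190) else "k" if p[2]<55 else "." for p in h); print(row,lab)
E
```

```text
17.3667 [ 531.3 -208.1  113.9] [1.6 7.7 8.9] 0.193
175 ............................................................................OOOOOOOOOOOOOOOOOOOOOOOOOOOO...kkkYkYkYk.Ykkkkkkkkkkkkkkkkkkk...........................................
185 ....OOOOOOOOOOOOOOOOOOOOOOOOOOOOOOOOOOOOOOOOOOO...........................OOOOOOOOOOOOOOOOOOOOOOOOOOOO.YYYYYYYYYYYYYYYYYkkkkkkkkkkkkkkkk............................................
195 OOOOOOOOOOOOOOOOOOOOOOOOOOOOOOOOOOOOOOOOOOOOO..............................OOOOOOOOOOOOOOOOOOOOOOOOO....kkkkkkkkkkkkkkkkkkkkkkkkkkkkkkk...................................OOOOOOOOOO
205 OOO....OOOO...............................................................OOOOOOOOOOOOOOOOOOOOOOOOO....kkkkkkkkkkkkkkkkkkkkkkkkkkkkkk..............................OOOOOOOOOOOOO.kkk
215 ...............................O.........................................OOOOOOOOOOOOOOOOOOOOOOOOO.YYYYYYYYYYYYYYYY.kkkkkkkkkkkkkkkk...........................OOOOOOOOOOO.kkkkkkkkk
225 ........................................................................OOOOOOOOOOOOOOOOOOOOOOOOO....................kkkkkkkkkkkk.............................OOOOOOOOOOkkkkkkkkkkkk
235 ................................................................................................................................................................OOOOOOOO.kkkkkkkkkkk
```

```bash
cat >> h.py <<'E'
def meas(im,W,zj=52):
    hs=cv2.cvtColor(im,cv2.COLOR_RGB2HSV).astype(int);H,Sa,V=hs[...,0],hs[...,1],hs[...,2]
    Ye=(H>=22)&(H<=32)&(Sa>190)&(V>60); Or=(H>=5)&(H<=17)&(Sa>170)&(V>100)
    Bk=V<55
    out=[]
    u=np.array([.2563,.9666]);F=np.array([570.9,-54])
    for r in range(150,250):
        c=np.where(Ye[r,300:])[0]
        if len(c)<4: continue
        c=c+300;a=c.min();b=c[np.r_[np.diff(c)>2,True]][0]
        k=b+1
        while k<511 and (Bk[r,k] or Bk[r,k+1]): k+=1
        j=(atz(W,(k,r),zj)[:2]-F)@u+28+38
        o=a
        while not Or[r,o] and o>a-8:o-=1
        jo=(atz(W,(o,r),zj)[:2]-F)@u
        out.append((b-a+1,k,j,o,jo))
    o=np.array(out); 
    if len(o): print("rows",len(o),"pinpx",np.median(o[:,0]),"padfront col",np.median(o[:,1]),"pad pos(jaw eq, free)",np.median(o[:,2]).round(1),"jawfront",np.median(o[:,4]).round(1))
E
python3 - <<'E'
from h import *
c=ctrl.get_calibration("wrist")
T=np.eye(4);T[:3,:3]=Rn.from_quat([.793,.61,0,0.0005]).as_matrix();T[:3,3]=[537.7,-182.4,113]
M=np.linalg.inv(T@np.array(c["tool_from_camera"]));W0=(np.array(c["K"]),M[:3,:3],M[:3,3])
meas(cv2.imread("pics/w5.png")[:,:,::-1],W0)
W,im=look();meas(im,W);print(ctrl.sense()["joints"].round(3))
E
```

```text
rows 23 pinpx 18.0 padfront col 371.0 pad pos(jaw eq, free) 11.0 jawfront -77.3
17.4167 [ 531.3 -208.1  114. ] [1.8 6.8 9.4] 0.199
rows 22 pinpx 16.0 padfront col 424.5 pad pos(jaw eq, free) 20.6 jawfront -68.5
[-0.58   0.524  1.509  0.003  1.107 -1.892]
```

Call:
play_rows(motion=[[[3.9,0,-0.95],[0,0,0]],[[4.95,0,-0.75],[0,0,0]],[[5,0,-0.25],[0,0,0]],[[5,0,0.25],[0,0,0]],[[4.95,0,0.75],[0,0,0]],[[4.85,0,1.2],[0,0,0]],[[0,0,0],[0,0,0]],[[0,0,0],[0,0,0]]])

```text
time_s: 18.13
eef_pos: [538.0, -182.6, 113.1]
ee_rot: [0.002, 0.793, 0.61, -0.0]
force: [-1.6, -6.6, 5.3]
grip_width: 0.195
```

```bash
python3 - <<'E'
from h import *
W,im=look();meas(im,W)
E
```

```text
18.1333 [ 538.  -182.6  113.1] [-1.6 -6.6  5.3] 0.195
rows 23 pinpx 18.0 padfront col 388.0 pad pos(jaw eq, free) 20.7 jawfront -68.1
```

Call:
play_rows(motion=[[[-4.85,0,-1.2],[0,0,0]],[[-4.95,0,-0.75],[0,0,0]],[[-5,0,-0.25],[0,0,0]],[[-5,0,0.25],[0,0,0]],[[-4.95,0,0.75],[0,0,0]],[[-3.9,0,0.95],[0,0,0]],[[0,0,0],[0,0,0]],[[0,0,0],[0,0,0]]])

```text
time_s: 18.85
eef_pos: [531.4, -207.6, 113.5]
ee_rot: [-0.0, 0.793, 0.609, 0.002]
force: [4.2, 8.5, 10.0]
grip_width: 0.2
```

```bash
python3 - <<'E'
from h import *
W,im=look("pics/w7.png");meas(im,W)
E
```

```text
18.85 [ 531.4 -207.6  113.5] [ 4.2  8.5 10. ] 0.2
rows 22 pinpx 13.0 padfront col 438.5 pad pos(jaw eq, free) 30.4 jawfront -57.3
```

View pics/w7.png

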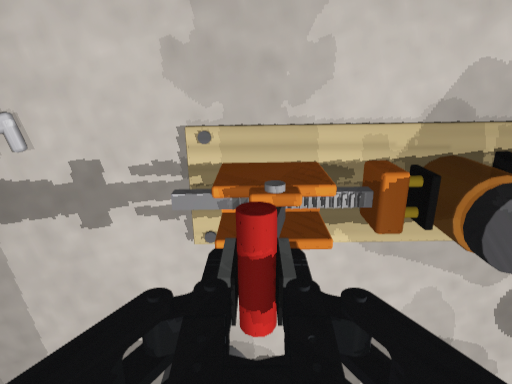

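Jaw is at about 31.5 and the pad has just met the jar. Next is a one-tooth stroke, which should leave the jaw near 37.5 before the last pull.

Call:
play_rows(motion=[[[3.9,0,-0.95],[0,0,0]],[[4.95,0,-0.75],[0,0,0]],[[5,0,-0.25],[0,0,0]],[[0,0,0],[0,0,0]],[[0,0,0],[0,0,0]],[[-5,0,0.25],[0,0,0]],[[-4.95,0,0.75],[0,0,0]],[[-3.9,0,0.95],[0,0,0]],[[0,0,0],[0,0,0]],[[0,0,0],[0,0,0]]])

```text
time_s: 19.73
eef_pos: [531.2, -207.8, 113.2]
ee_rot: [-0.0, 0.793, 0.609, 0.002]
force: [3.1, 7.1, 8.1]
grip_width: 0.197
```

```bash
python3 - <<'E'
from h import *
W,im=look("pics/w8.png");meas(im,W)
E
```

```text
19.7333 [ 531.2 -207.8  113.2] [3.1 7.1 8.1] 0.197
rows 22 pinpx 13.0 padfront col 440.0 pad pos(jaw eq, free) 30.9 jawfront -56.9
```

Call:
play_rows(motion=[[[3.9,0,-0.95],[0,0,0]],[[4.95,0,-0.75],[0,0,0]],[[5,0,-0.25],[0,0,0]],[[4,0,0.2],[0,0,0]],[[0,0,0],[0,0,0]],[[0,0,0],[0,0,0]]])

```text
time_s: 20.28
eef_pos: [535.3, -192.0, 115.0]
ee_rot: [0.001, 0.793, 0.61, 0.0]
force: [-0.4, -2.3, 7.3]
grip_width: 0.195
```

```bash
python3 - <<'E'
from h import *
W,im=look();meas(im,W)
E
```

```text
20.2833 [ 535.3 -192.   115. ] [-0.4 -2.3  7.3] 0.195
rows 22 pinpx 15.0 padfront col 415.5 pad pos(jaw eq, free) 31.5 jawfront -56.7
```

Call:
play_rows(motion=[[[-4,0,-0.2],[0,0,0]],[[-5,0,0.25],[0,0,0]],[[-4.95,0,0.75],[0,0,0]],[[-3.9,0,0.95],[0,0,0]],[[0,0,0],[0,0,0]],[[0,0,0],[0,0,0]]])

```text
time_s: 20.83
eef_pos: [531.2, -207.2, 113.1]
ee_rot: [-0.001, 0.793, 0.609, 0.002]
force: [5.5, 8.9, 7.5]
grip_width: 0.2
```

```bash
python3 - <<'E'
from h import *
W,im=look("pics/w9.png");meas(im,W)
E
```

```text
20.8333 [ 531.2 -207.2  113.1] [5.5 8.9 7.5] 0.2
rows 23 pinpx 13.0 padfront col 448.0 pad pos(jaw eq, free) 36.2 jawfront -51.7
```

Jaw is at about 36.6 and the pad is still nearly free. The jaw-front to pad-front measure reads 88.4 mm when free, so the target is about 81.4. Now a full return and the last stroke, taken in steps.

Call:
play_rows(motion=[[[3.9,0,-0.95],[0,0,0]],[[4.95,0,-0.75],[0,0,0]],[[5,0,-0.25],[0,0,0]],[[5,0,0.25],[0,0,0]],[[4.95,0,0.75],[0,0,0]],[[4.85,0,1.2],[0,0,0]],[[0,0,0],[0,0,0]],[[0,0,0],[0,0,0]]])

```text
time_s: 21.55
eef_pos: [537.5, -182.5, 112.8]
ee_rot: [0.001, 0.793, 0.61, -0.001]
force: [-1.5, -6.4, 5.7]
grip_width: 0.204
```

```bash
python3 - <<'E'
from h import *
W,im=look();meas(im,W)
E
```

```text
21.55 [ 537.5 -182.5  112.8] [-1.5 -6.4  5.7] 0.204
rows 22 pinpx 15.0 padfront col 411.0 pad pos(jaw eq, free) 36.7 jawfront -51.4
```

Call:
play_rows(motion=[[[-4.85,0,-1.2],[0,0,0]],[[-4.95,0,-0.75],[0,0,0]],[[-5,0,-0.25],[0,0,0]],[[-5,0,0.25],[0,0,0]],[[0,0,0],[0,0,0]],[[0,0,0],[0,0,0]]])

```text
time_s: 22.1
eef_pos: [533.5, -198.1, 115.3]
ee_rot: [-0.001, 0.793, 0.609, 0.002]
force: [2.9, 13.5, 12.4]
grip_width: 0.198
```

```bash
python3 - <<'E'
from h import *
W,im=look();meas(im,W)
E
```

```text
22.1 [ 533.5 -198.1  115.3] [ 2.9 13.5 12.4] 0.198
rows 21 pinpx 6.0 padfront col 434.0 pad pos(jaw eq, free) 37.1 jawfront -45.4
```

Call:
play_rows(motion=[[[-1.2,0,0.1],[0,0,0]],[[0,0,0],[0,0,0]],[[0,0,0],[0,0,0]],[[0,0,0],[0,0,0]],[[0,0,0],[0,0,0]]])

```text
time_s: 22.57
eef_pos: [533.4, -198.6, 115.2]
ee_rot: [-0.001, 0.793, 0.61, 0.003]
force: [4.4, 15.5, 13.5]
grip_width: 0.195
```

```bash
python3 - <<'E'
from h import *
for i in range(3): W,im=look();meas(im,W)
D,imd=snap("side");S,ims=snap("scene")
o=np.zeros((600,800,3),np.uint8)
c=cv2.resize(im[140:280,300:512],None,fx=3.7,fy=2.6,interpolation=3)[:,:,::-1];o[:c.shape[0],:c.shape[1]]=c
c=cv2.resize(imd[180:300,230:320],None,fx=1.95,fy=1.95,interpolation=3)[:,:,::-1];o[365:365+c.shape[0],:c.shape[1]]=c
c=cv2.resize(ims[100:270,150:330],None,fx=1.38,fy=1.38,interpolation=3)[:,:,::-1];o[365:365+c.shape[0],200:200+c.shape[1]]=c[:,:600]
cv2.imwrite("pics/w10.png",o)
E
```

```text
22.5667 [ 533.4 -198.6  115.2] [ 4.4 15.5 13.5] 0.195
rows 19 pinpx 6.0 padfront col 435.0 pad pos(jaw eq, free) 37.1 jawfront -45.4
22.6167 [ 533.4 -198.6  115.3] [ 4.9 15.7 12.8] 0.197
rows 20 pinpx 5.0 padfront col 435.0 pad pos(jaw eq, free) 37.1 jawfront -45.4
22.6667 [ 533.4 -198.6  115.3] [ 6.4 16.  13.5] 0.2
rows 20 pinpx 5.5 padfront col 435.0 pad pos(jaw eq, free) 37.1 jawfront -45.4
```

View pics/w10.png

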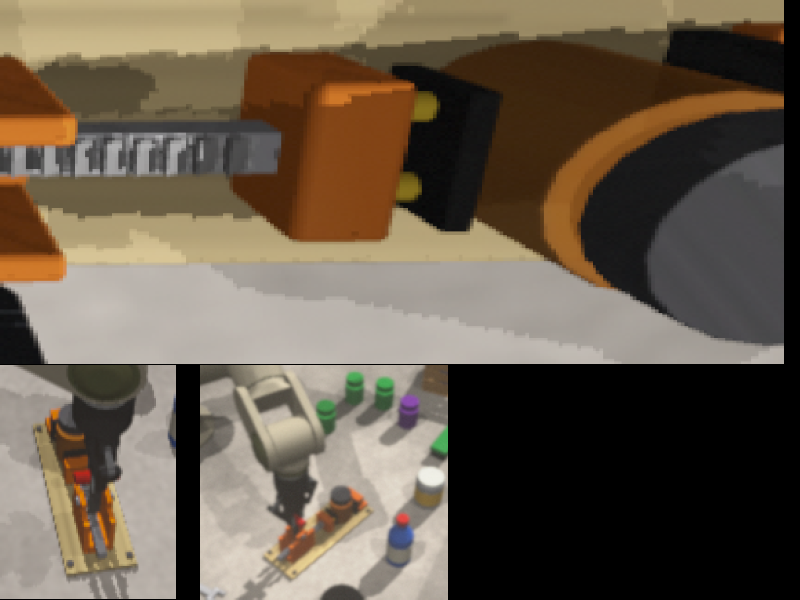

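```bash
cat > fit.py <<'E'
from h import *
c=ctrl.get_calibration("wrist");u=np.array([.2563,.9666])
def Wp(p,q):
    T=np.eye(4);T[:3,:3]=Rn.from_quat([q[1],q[2],q[3],q[0]]).as_matrix();T[:3,3]=p
    M=np.linalg.inv(T@np.array(c["tool_from_camera"]));return np.array(c["K"]),M[:3,:3],M[:3,3]
def edges(im):
    hs=cv2.cvtColor(im,cv2.COLOR_RGB2HSV).astype(int);H,S,V=hs[...,0],hs[...,1],hs[...,2]
    Ye=((H>=20)&(H<=32)&(S>190)&(V>60)).astype(np.uint8);Ye[:,:300]=0;Ye[:150]=0;Ye[250:]=0
    n,l,st,ce=cv2.connectedComponentsWithStats(Ye)
    return sorted([(int(ce[i][1]),st[i,0],st[i,0]+st[i,2],st[i,3]) for i in range(1,n) if st[i,4]>15])
s=ctrl.sense()
L=[("w5",[537.7,-182.4,113.0],[0.001,.793,.61,0]),("w6",[531.3,-208.1,113.9],[0,.793,.61,.002]),("w7",[531.4,-207.6,113.5],[0,.793,.609,.002]),("w8",[531.2,-207.8,113.2],[0,.793,.609,.002]),("w9",[531.2,-207.2,113.1],[-.001,.793,.609,.002]),("now",s["eef_pos"],s["ee_rot"])]
for n,p,q in L:
    im=cv2.imread(f"pics/{n}.png")[:,:,::-1].copy() if n!="now" else ctrl.capture("wrist")
    W=Wp(p,q)
    for r,a,b,h in edges(im):
        g=lambda px,z:(atz(W,(px,r),z)[:2])@u
        print(n,r,a,b,h,[(zj,round(g(b,35)-g(a,zj),1)) for zj in(48,52,56,60)])
E
python3 fit.py
```

```text
w5 182 341 360 12 [(48, np.float64(17.2)), (52, np.float64(18.3)), (56, np.float64(19.4)), (60, np.float64(20.5))]
w5 213 338 357 12 [(48, np.float64(17.6)), (52, np.float64(18.7)), (56, np.float64(19.8)), (60, np.float64(20.9))]
w6 181 393 410 11 [(48, np.float64(18.1)), (52, np.float64(19.9)), (56, np.float64(21.7)), (60, np.float64(23.5))]
w6 211 389 406 11 [(48, np.float64(18.5)), (52, np.float64(20.3)), (56, np.float64(22.1)), (60, np.float64(23.9))]
w7 181 409 424 11 [(48, np.float64(17.3)), (52, np.float64(19.3)), (56, np.float64(21.3)), (60, np.float64(23.3))]
w7 211 405 419 11 [(48, np.float64(16.9)), (52, np.float64(18.9)), (56, np.float64(20.9)), (60, np.float64(22.9))]
w8 181 410 425 12 [(48, np.float64(17.3)), (52, np.float64(19.3)), (56, np.float64(21.4)), (60, np.float64(23.4))]
w8 211 406 420 11 [(48, np.float64(17.0)), (52, np.float64(19.0)), (56, np.float64(21.0)), (60, np.float64(23.0))]
w9 181 417 431 12 [(48, np.float64(16.9)), (52, np.float64(19.1)), (56, np.float64(21.2)), (60, np.float64(23.3))]
w9 212 413 426 11 [(48, np.float64(16.6)), (52, np.float64(18.7)), (56, np.float64(20.8)), (60, np.float64(22.9))]
now 180 411 418 12 [(48, np.float64(11.7)), (52, np.float64(13.7)), (56, np.float64(15.8)), (60, np.float64(17.8))]
now 211 407 414 11 [(48, np.float64(11.9)), (52, np.float64(14.0)), (56, np.float64(16.0)), (60, np.float64(18.0))]
```

Call:
play_rows(motion=[[[-1.5,0,0.1],[0,0,0]],[[0,0,0],[0,0,0]],[[0,0,0],[0,0,0]],[[0,0,0],[0,0,0]],[[0,0,0],[0,0,0]],[[0,0,0],[0,0,0]],[[0,0,0],[0,0,0]],[[0,0,0],[0,0,0]]])

```text
time_s: 23.53
eef_pos: [533.1, -199.9, 115.4]
ee_rot: [-0.001, 0.793, 0.61, 0.003]
force: [4.4, 15.9, 14.4]
grip_width: 0.193
```

```bash
python3 fit.py | grep now; python3 - <<'E'
from h import *
W,im=look("pics/w11.png");meas(im,W)
E
```

```text
now 180 414 420 12 [(48, np.float64(11.1)), (52, np.float64(13.2)), (56, np.float64(15.3)), (60, np.float64(17.3))]
now 211 410 415 11 [(48, np.float64(10.5)), (52, np.float64(12.6)), (56, np.float64(14.7)), (60, np.float64(16.8))]
23.5833 [ 533.1 -199.9  115.4] [ 5.2 16.8 16.4] 0.195
rows 19 pinpx 5.0 padfront col 436.0 pad pos(jaw eq, free) 37.1 jawfront -44.9
```

View pics/w11.png

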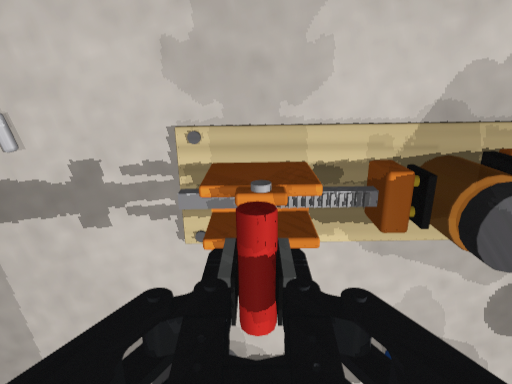

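Pad compression is now about 7 mm. The jar sits against the fixed jaw and the bar is still gripped and pulled, so I'm handing in.

```bash
python3 -c "
from rig import ctrl
print(ctrl.finish_job())"
```

```text
the job is handed in; nothing more can be done
None
```

The amber jar is clamped and the job is handed in at about 24 s, with the gripper still holding the trigger pulled.

- **Placing:** I stood the jar upright on the base about 8 mm short of its seat, roughly centred, and let go of it.
- **Pumping:** I pinched the red bar and pumped it. One short stroke moved the jaw hardly at all, so I repeated it with a longer return.
- **Final state:** The last pull brought the jaw to about 43.5 mm, with the jar against the fixed jaw.

**Last checks:**
- **Pad:** By the wrist picture it is pressed in about 6.5 to 7.5 mm of its 14 mm. Its front face stayed at the same place (37.1 mm) while the jaw moved on, so the jar is held against the fixed jaw.
- **Disagreement:** The tool reads about 17 N pull and 16 N upward force. Taken literally, that pull suggests the pad is pressed in deeper, about 10 mm. The reading looked a few newtons high even with the pad free, so I trusted the picture.
- **Other things:** In the last outside views, taken just before the final small pull, I saw none of the other things on the ledge moved. I did not check their positions by measurement.

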